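Point the work positioner at the surface gauge and lock it

TASK

Push on the spokes of the turntable to turn it until its flat pointer arm points straight at the upright column of the surface gauge, and then push the clamp lever round, away from the robot, until it stops, so that the table is locked there. Only push with the fingers: do not pick up, shift or knock over the gauge or anything else on the bench.

Things in the scene. Friction and masses are not known exactly. Their poses are not given: they have to be found in the camera images.
- positioner: Fixed positioner: dark steel bed plate 12 mm thick (x -90 to 90, y -100 to 220 mm) with a green drum (radius 68 mm, 58 above 34 mm; 60 mm high) carrying the turntable. Origin on the bench under the turntable's axis; y runs along the bed towards the clamp lever. The lever's 12 mm stop pin, 64 mm high, stands at the far side of the lever's final position
- turntable (a joint): Angle (rad) of the turntable about its vertical axis, anticlockwise from above, 0 with the pointer arm along the positioner's x axis; range -3 to 3; stays where it is left (friction 0.22 N m, about 2 N at a spoke). Steel disc of radius 54 mm, top 85 mm above the bench, centre bolt 94 mm, with four arms: the pointer and three spokes
- table_center (a point): Point on the turntable's axis, 73 mm above the bench; x along the pointer arm. Three round 12 mm steel spokes stand at 90, 180 and -90 degrees to the pointer arm, centred 73 mm above the bench; their black 22 mm ball ends reach 129 mm from the axis. Under the arms, outside the drum, all is free down to the bed plate
- pointer_tip (a point): The narrow end (8 mm) of the pointer arm, 145 mm from the turntable's axis, 73 mm above the bench; its x axis points outward along the arm, z up. The arm is a flat steel bar 22 mm wide, 12 mm thick, narrowing over its last 35 mm, without a ball
- clamp_lever (a joint): Angle (rad) of the clamp lever about its vertical pivot: 0 fully unlocked, 1.1 against the stop (locked), growing clockwise seen from above. At 0 the lever points 2.75 rad (158 degrees) from the positioner's x axis, at 1.1 it points 1.65 rad (95 degrees) from it. It stays where it is left (about 0.15 N m of friction)
- lever_pivot (a point): Point on the clamp lever's pivot axis, on a pillar at x = 0, y = +185 mm of the positioner, 71 mm above the bench
- lever_tip (a point): Centre of the black 26 mm ball at the end of the clamp lever, a round 14 mm steel bar: 92 mm from the pivot axis, 71 mm above the bench
- gauge: Surface gauge, loose, 0.95 kg: a square dark steel base 64 x 64 x 34 mm, an upright 12 mm steel column 230 mm high over its middle, and a thin scriber rod clamped near the top. Origin under the column on the bench
- gauge_column (a point): Point on the axis of the gauge's column, 73 mm above the bench
- oil_bottle: White plastic bottle, 56 mm across and 165 mm high, leave alone; origin under its middle
- file: File with wooden handle, 240 mm long along its x, 22 mm high, leave alone; origin under it near its middle
- brush: Flat paint brush, 173 mm long along its x, 15 mm high, leave alone; origin under it near its middle
- square: Small try square, stock 90 mm along its y, blade 110 mm along its x, 20 mm high, leave alone; origin under the stock
- jack: Small steel screw jack, 48 mm across, 60 mm high, leave alone; origin under its middle
- parallel: Steel block 30 x 70 x 30 mm, leave alone; origin under its middle
- nut: Round steel collar nut, 26 mm across, 12 mm high, lying on the bed plate between turntable and clamp lever, leave alone; origin under its middle
There are look-alikes about, which are no part of the job. Leave any orange or turquoise look-alike of the gauge alone.

How it is judged:
By the outcome, as a careful person would: the job done as asked, in the order asked, and still so for the second after the job is handed in, with the robot touching nothing.
It also fails if it takes over 58 s, if anything falls off the work surface, if the arm or the gripper's body presses on something with over 40 N, if the wrist force passes 120 N, or if a joint passes its speed limit or range.

ROBOT

A 6-joint arm with a two-finger parallel gripper is mounted at the origin on the work surface. World frame = base frame: x ahead of the robot, y to its left, z up, the work surface at z = 0. Lengths are in mm, angles in rad, forces in N, time in s.
With the tool pointing down it reaches from about 275 to 750 mm from the base axis. Payload 10.2 kg.
Tool frame: the origin (TCP) lies midway between the tips of the shut fingers; the grasp point (between the pads) lies 19 mm behind it; z points along the fingers, y is the direction in which the jaws open and shut (so a half turn about z gives the same grasp; the last joint's range is limited). The gripper opens to 85 mm and grips with 20 to 120 N. Pads are 22 mm wide; open, the fingers measure 114 mm over their backs; the gripper's body (76 mm by 85 mm) begins 54 mm behind the grasp point. The pads swing forward as they close: fully open they stand 13 mm farther back than shut.
Start: joints at [0.962, 0.313, 1.498, -0, 1.331, -0.223], TCP at [197.571, 486.412, 231.294] pointing down, gripper open.
Joint ranges: [-2.94, 2.94], [-0.97, 2.17], [0.19, 2.56], [-1.23, 4.37], [0.02, 3.11], [-2.88, 2.88]. Speed limits (rad/s): [2.39, 2.39, 3.01, 3.14, 3.14, 3.14].

INTERFACE

Orientations are given as a unit quaternion [w, x, y, z].
In Python, from rig import sense, optics, ctrl gives the robot as it stands.
- The arm moves only by the tool play_rows, never from a script. Its argument "plan" is a list of rows, each a list of 7 numbers: the shift along the world's x, y, z in mm, then the turn, a rotation vector about the world's x, y, z in rad, then the opening, from -1 (shut) to 1 (fully open), so that 0 is half open. A call has 1 to 5 rows; each row shifts and turns the pose as measured when the row begins; what a row does not reach is not made up. A row lasts 1/12 s, in which the tool goes at most 41.7 mm and 7.16 degrees, less where a joint would pass 70% of its speed; a pose out of reach is approached as far as the arm can. A call is refused whole if a number of a shift passes 41.7 or a number of a turn 0.125, either way. A call with a gripper value outside its range is refused whole. The fingers move at their own pace and stop on an object; "grip_force" is the grip in N (left out, the last holds). Time passes only in rows, so rows that do not move let the fingers close. It gives the time, the measured TCP pose, the force and the opening at its end, in the units of the state.
- sense(): the state, without advancing time (a new reading comes with each control period).
- optics.capture(name): name is "side" or "top"; returns a dict with "img" (480x640x3 uint8, blue, green, red), "fx", "fy", "cx", "cy" (pixels), "dist" ([k1, k2, p1, p2, k3] as OpenCV has them; the pictures are not rectified), "world_to_cam" (4x4, takes a point from world to camera coordinates). Camera axes: x right, y up, looking along -z (the intrinsics and any distortion apply to the point x, -y, -z); pixel columns grow to the right and rows downward; lengths in mm; the calibration is good to about 2 mm. A picture is of the moment at which its call begins. There is no depth.
- ctrl.finish_job(): hands the job in, once; it reports no verdict.
The state is a dict: "time_s": time; "joints": joint angles; "dq": joint speeds; "tau": joint torques, N m; "eef_pos": TCP position; "ee_rot": TCP orientation; "force": force on the tool from outside, world axes, zero at the start; "wrist_torque": the same for the moment, N m; "grip_width": opening from 0.0 (shut) to 1.0 (fully open).
Only numpy, scipy, OpenCV 4.12 (cv2) and the standard library are available. Lean on these libraries where they do the work, as an engineer would, in place of code of your own. Each camera call takes 0.05 s, during which the arm holds its last target. There are 200 camera calls.

## Working session

There is one attempt and no reset: what is moved stays moved. The work goes in short steps, Python scripts to look and compute and a tool call to move; the robot and the scene stay as the last step left them, time stands still between calls to the robot, and variables do not carry over. Pictures are saved under pics/ and viewed, about 8 in all and at most 12, crops included, and the job is handed in when it is done.

Besides the shell and the picture viewer there is one more tool, called after ">>>" by a JSON object that holds its "name" and its "arguments". play_rows: Moves the arm, as the interface text tells. Its arguments: {"type":"object","properties":{"plan":{"type":"array"},"grip_force":{"type":"number"}},"required":["plan"]}

```bash
mkdir -p pics; cat > h.py <<'E'
import numpy as np, cv2
from rig import sense, optics, ctrl
def cap(n,name):
    c=optics.capture(n); cv2.imwrite(f'pics/{name}.png',c['img']); np.save(f'pics/{name}.npy',c,allow_pickle=True); return c
def load(name): return np.load(f'pics/{name}.npy',allow_pickle=True).item()
def K(c): return np.array([[c['fx'],0,c['cx']],[0,c['fy'],c['cy']],[0,0,1.]])
def ray(c,uv):
    p=cv2.undistortPoints(np.array([[uv]],float),K(c),np.array(c['dist'],float))[0,0]
    M=np.array(c['world_to_cam']); R,t=M[:3,:3],M[:3,3]
    return -R.T@t, R.T@np.array([p[0],-p[1],-1])
def onz(c,uv,z):
    o,d=ray(c,uv); return o+d*(z-o[2])/d[2]
def proj(c,P):
    M=np.array(c['world_to_cam']); q=(M[:3,:3]@np.atleast_2d(P).T).T+M[:3,3]
    q=q*[1,-1,-1]
    return cv2.projectPoints(q,np.zeros(3),np.zeros(3),K(c),np.array(c['dist'],float))[0][:,0]
E
python3 - <<'E'
from h import *
for n in('top','side'):
    c=cap(n,n+'0'); print(n,ray(c,(320,240)))
s=sense();print(s['time_s'],s['eef_pos'],s['ee_rot'],s['grip_width'])
E
```

```text
top (array([ 336.67701473,   62.4611301 , 1218.8179632 ]), array([ 0.18124179, -0.02175217, -0.98320963]))
side (array([ 374.91268912, -691.35501859,  921.02800206]), array([ 0.17506054,  0.63812937, -0.74979732]))
0.1 [197.41507549 486.224077   230.80391451] [-2.16201304e-04  1.91671149e-01  9.81459043e-01 -5.20357722e-04] 1.0019991304823357
```

View pics/top0.png

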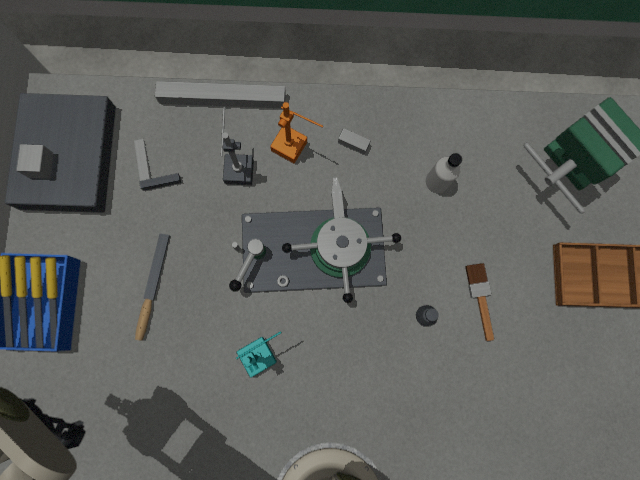

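View pics/side0.png

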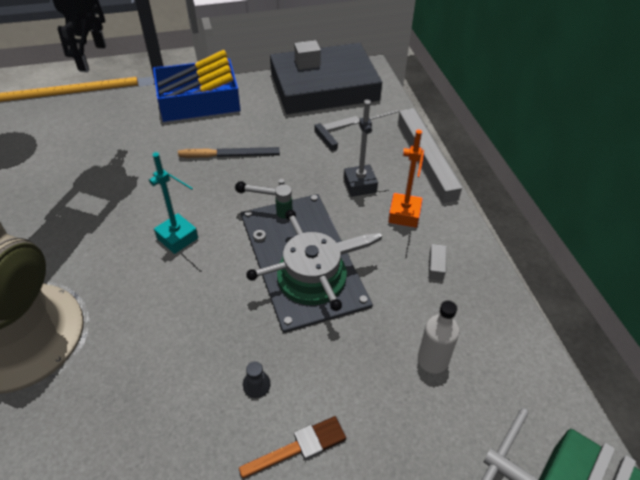

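The top view shows the turntable at about (343,241). The pointer tip is at (336,180), the ball ends are at (287,247), (396,238) and (348,297), and the lever ball is at (235,285) with its pivot at (256,248). There are three gauge-like things in the top view: dark steel (237,165), orange (289,145) and turquoise (257,357). Only the dark one fits, with its steel column and dark base. I'll confirm it in an enlarged crop.

```bash
python3 - <<'E'
from h import *
t,s=load('top0'),load('side0')
a=cv2.resize(t['img'][95:195,205:345],None,fx=5,fy=5,interpolation=cv2.INTER_CUBIC)[:, :400]
b=cv2.resize(s['img'][95:195,330:410],None,fx=5,fy=5,interpolation=cv2.INTER_CUBIC)
m=np.hstack([a,b]); m=cv2.convertScaleAbs(m,alpha=1.6); cv2.imwrite('pics/crop1.png',m)
for n,uv,z in [('bolt',(343,241),94),('tip',(336,180),73),('ballL',(287,247),73),('ballR',(396,238),73),('ballN',(348,297),73),('levball',(235,285),71),('pivot',(256,247),85),('nut',(283,281),20)]: print(n,onz(t,uv,z).round(1))
for nm,c in (('top',t),('side',s)):
    g=c['img'].max(axis=2)
    dark=(g<45).astype(np.uint8)
    n,l,st,ce=cv2.connectedComponentsWithStats(dark)
    for i in range(1,n):
        if 40<st[i,4]<4000: print(nm,st[i],ce[i].round(1))
E
```

```text
bolt [543.5 -11.   94. ]
tip [682.9   5.8  73. ]
ballL [530.3 107.3  73. ]
ballR [ 557.7 -126.7   73. ]
ballN [427.6 -25.4  73. ]
levball [445.7 213.9  71. ]
pivot [526.1 172.3  85. ]
nut [462.7 115.2  20. ]
top [600   4  24  16 113] [613.2  11.1]
top [   7   98  109  115 1531] [ 89.5 172.6]
top [ 544  129   67   55 1287] [577.4 157.7]
top [224 142  14  11  58] [231.5 147.8]
top [ 42 154  16  26 167] [ 52.7 167.8]
top [224 155  30  31 223] [243.9 175.1]
top [448 154  14  13 140] [454.4 159.8]
top [566 172  18  18 134] [574.4 180.9]
top [142 176  39  14 127] [162.5 184.5]
top [392 233   9  10  64] [396.2 237.5]
top [282 243  29  15 148] [292.5 250.8]
top [244 246  29  47 234] [258.  265.1]
top [229 280  12  11  99] [234.8 285.1]
top [343 293  10  10  79] [347.7 297.5]
top [416 311  21  15  77] [424.8 320.6]
top [   0  388   85   61 1617] [ 39.5 418.3]
top [336 472  24   8 113] [346.3 476.2]
side [  0   0  49   6 185] [19.7  1.6]
side [   0    0  162   71 3477] [93.  25.5]
side [536  20  17  19 108] [543.3  28.9]
side [602  33  27  35 271] [614.   50.2]
side [ 271   60  110   54 1887] [325.6  96.8]
side [621 106  19  18 146] [630.  114.4]
side [360 122  11  12  65] [364.6 127.1]
side [315 128  22  23 113] [325.5 140.4]
side [217 154  61   3 105] [243.7 154.9]
side [344 174  33  23 357] [360.  187.6]
side [236 182   9  11  76] [240.1 186.9]
side [253 201  43  22 355] [280.6 212. ]
side [   0  244   46   85 2459] [ 21.1 284.7]
side [345 267  11   9  60] [350.1 270.2]
side [247 270  10  10  75] [251.4 274.5]
side [283 271  42  24 320] [302.5 286.7]
side [330 275  10  12  55] [334.4 281.1]
side [270 283 101  50 620] [316.  306.6]
side [440 302  16  17 211] [447.6 309.8]
side [244 374  25  24 471] [255.9 385.7]
side [540 438  24  42 144] [550.3 460.8]
```

View pics/crop1.png

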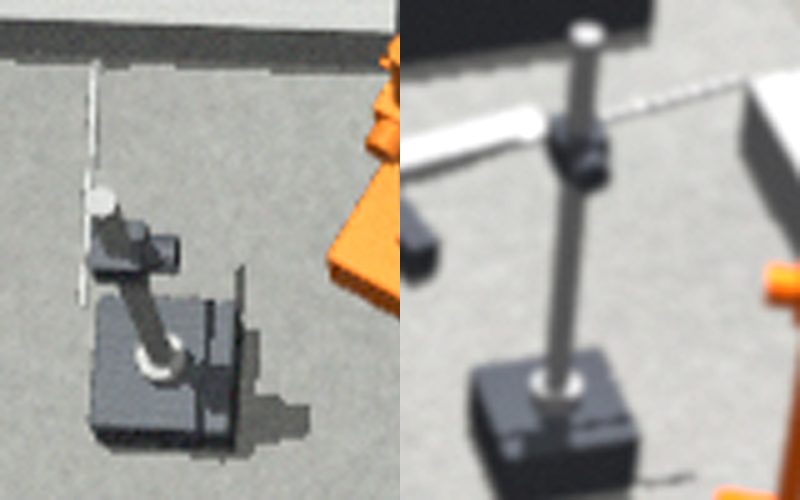

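The enlarged crop confirms the dark-based gauge with the steel column. In the top view its collar is at (236.6,166.0) and its column top at (225.2,135.0). In the side view they are at (360.8,171.6) and (366.8,101.6).

```bash
cat >> h.py <<'E'
def tri(c1,u1,c2,u2):
    o1,d1=ray(c1,u1);o2,d2=ray(c2,u2)
    k=np.linalg.lstsq(np.c_[d1,-d2],o2-o1,rcond=None)[0]
    a,b=o1+k[0]*d1,o2+k[1]*d2
    return ((a+b)/2).round(1),np.linalg.norm(a-b).round(1)
E
python3 - <<'E'
from h import *
t,s=load('top0'),load('side0')
print('collar',tri(t,(236.6,166),s,(360.8,171.6)),onz(t,(236.6,166),38),onz(s,(360.8,171.6),38))
print('coltop',tri(t,(225.2,135),s,(366.8,101.6)),onz(t,(225.2,135),230),onz(s,(366.8,101.6),230))
for n,a,b in [('L',(286.7,246.9),(291,218)),('R',(396.2,237.5),(335.6,304)),('N',(347.7,297.5),(251.4,274.5)),('lev',(234.8,285.1),(240.1,186.9)),('tip',(336,180),(381,237))]: print(n,tri(t,a,s,b),onz(t,a,73).round(1))
print('turqtop',tri(t,(252,358),s,(157,155)),'scr',onz(t,(283,332),200),'bottle',tri(t,(455,160),s,(448,309)))
E
```

```text
collar (array([717.5, 228.8,  45.8]), np.float64(3.1)) [718.37949924 229.95675385  38.        ] [722.19489619 237.38262059  38.        ]
coltop (array([717.3, 227.5, 232.9]), np.float64(1.9)) [717.42530305 227.98697902 230.        ] [719.8173562  231.70783331 230.        ]
L (array([532.1, 108.3,  65.6]), np.float64(0.8)) [530.5 108.   73. ]
R (array([ 559.1, -126.3,   78.7]), np.float64(2.8)) [ 558.8 -127.2   73. ]
N (array([427.5, -24.5,  77. ]), np.float64(2.6)) [426.5 -24.8  73. ]
lev (array([446. , 214. ,  74.1]), np.float64(1.7)) [445.2 214.1  73. ]
tip (array([685.4,   5.6,  76.8]), np.float64(6.9)) [682.9   5.8  73. ]
turqtop (array([302.7, 154.8, 238.2]), np.float64(1.5)) scr [349.19989939 103.49733371 200.        ] bottle (array([ 709.5, -233.6,  161.5]), np.float64(3.5))
```

>>> {"name": "play_rows", "arguments": {"plan": [[10,0,40,0,0,0,-1],[41,-20,40,0,0,0,-1],[41,-30,20,0,0,0,-1],[41,-41,0,0,0,0,-1],[41,-41,0,0,0,0,-1]]}}

```text
time_s: 0.52
eef_pos: [327.5, 387.7, 317.0]
ee_rot: [-0.002, 0.186, 0.983, -0.004]
force: [0.6, 0.2, 1.0]
grip_width: 0.305
```

>>> {"name": "play_rows", "arguments": {"plan": [[41,-20,0,0,0,0,-1],[41,-40,0,0,0,0,-1],[35,-41,0,0,0,0,-1],[10,-41,0,0,0,0,-1],[0,-41,0,0,0,0,-1]]}}

```text
time_s: 0.93
eef_pos: [434.6, 225.3, 314.9]
ee_rot: [-0.003, 0.186, 0.983, -0.004]
force: [1.3, -0.5, 0.0]
grip_width: 0.004
```

>>> {"name": "play_rows", "arguments": {"plan": [[0,-41,0,0,0,0,-1],[0,-41,0,0,0,0,-1],[0,-41,0,0,0,0,-1],[0,-35,-10,0,0,0,-1],[0,0,-30,0,0,0,-1]]}}

```text
time_s: 1.35
eef_pos: [435.1, 58.4, 276.4]
ee_rot: [0.0, 0.189, 0.982, -0.005]
force: [0.5, 0.7, -0.8]
grip_width: -0.002
```

>>> {"name": "play_rows", "arguments": {"plan": [[10,-20,-41,0,0,0,-1],[5,-10,-41,0,0,0,-1],[0,0,-41,0,0,0,-1],[0,0,-38,0,0,0,-1],[0,0,-20,0,0,0,-1]]}}

```text
time_s: 1.77
eef_pos: [447.4, 27.1, 93.8]
ee_rot: [0.003, 0.192, 0.981, -0.005]
force: [-0.2, 0.6, -0.4]
grip_width: -0.001
```

>>> {"name": "play_rows", "arguments": {"plan": [[0,0,-15,0,0,0,-1],[0,0,0,0,0,0,-1]]}}

```text
time_s: 1.93
eef_pos: [444.3, 27.4, 73.5]
ee_rot: [-0.002, 0.192, 0.981, -0.005]
force: [-0.3, -0.3, 0.2]
grip_width: -0.004
```

>>> {"name": "play_rows", "arguments": {"plan": [[5,-5,-10,0,0,0,-1],[2,-10,0,0,0,0,-1],[0,-12,0,0,0,0,-1],[0,-12,0,0,0,0,-1],[2,-12,0,0,0,0,-1]]}}

```text
time_s: 2.35
eef_pos: [453.8, -24.3, 66.2]
ee_rot: [-0.003, 0.191, 0.982, -0.004]
force: [0.0, 4.2, -0.8]
grip_width: 0.002
```

>>> {"name": "play_rows", "arguments": {"plan": [[2,-12,0,0,0,0,-1],[3,-12,0,0,0,0,-1],[3,-10,0,0,0,0,-1],[0,0,0,0,0,0,-1]]}}

```text
time_s: 2.68
eef_pos: [463.3, -62.4, 70.7]
ee_rot: [-0.001, 0.192, 0.981, -0.004]
force: [0.8, -0.0, -0.4]
grip_width: 0.0
```

```bash
cat > ang.py <<'E'
from h import *
import sys
def measure(name):
    t=cap('top',name); g=t['img'].max(axis=2)
    n,l,st,ce=cv2.connectedComponentsWithStats((g<45).astype(np.uint8))
    C=np.array([544.5,-9.6])
    for i in range(1,n):
        P=onz(t,ce[i],73)[:2]-C
        if 30<st[i,4]<300 and 105<np.hypot(*P)<130: print(st[i],'r',np.hypot(*P).round(1),'deg',(np.degrees(np.arctan2(P[1],P[0]))%360).round(2))
measure(sys.argv[1]); print(sense()['eef_pos'],sense()['force'])
E
python3 ang.py top1
```

```text
[296 269  28  21 165] r 109.6 deg 139.57
[463.06398737 -61.69538155  70.68232027] [ 0.28890457 -0.06262631 -0.30449058]
```

View pics/top1.png

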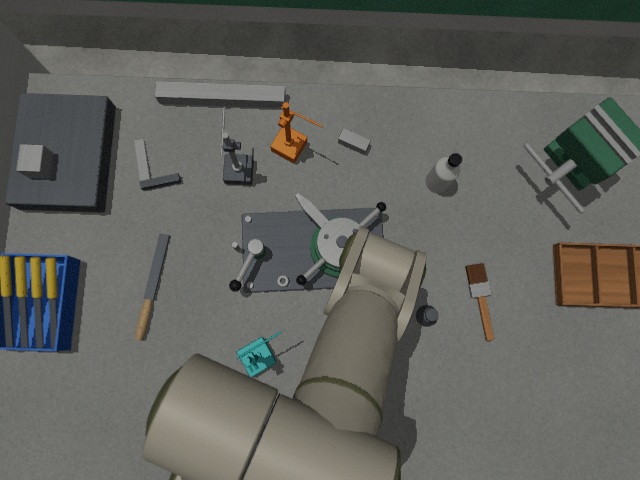

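```bash
sed -i "s/cv2.connectedComponentsWithStats(.*/cv2.connectedComponentsWithStats(cv2.morphologyEx((g<45).astype(np.uint8),cv2.MORPH_OPEN,cv2.getStructuringElement(cv2.MORPH_ELLIPSE,(7,7))))/; s/30<st/25<st/; s/105<np/100<np/" ang.py
cat >> ang.py <<'E'
t=load(sys.argv[1]); C=np.array([544.5,-9.6])
g=t['img'].min(axis=2)  # pointer: bright steel beyond the drum, r 75..140
r=[];yy,xx=np.mgrid[170:310,250:440]
P=np.array([onz(t,(x,y),79)[:2]-C for x,y in zip(xx.ravel(),yy.ravel())])
rr=np.hypot(*P.T);aa=np.degrees(np.arctan2(P[:,1],P[:,0]))
b=g[yy.ravel(),xx.ravel()]
m=(rr>75)&(rr<140)&(b>(150))&(aa>-10)&(aa<75)
print('pointer',m.sum(),aa[m].mean().round(2),'med',np.median(aa[m]).round(2),aa[m].std().round(1))
E
for n in top0 top1; do python3 - <<E
import re
src=open('ang.py').read().replace("cap('top',name)","load(name)").replace('sys.argv[1]',"'$n'")
exec(src)
E
done
```

```text
[463.06398737 -61.69538155  70.68232027] [ 0.28890457 -0.06262631 -0.30449058]
pointer 9 7.38 med 7.34 1.7
[463.06398737 -61.69538155  70.68232027] [ 0.28890457 -0.06262631 -0.30449058]
pointer 9 45.17 med 44.88 0.8
```

```bash
sed -i "s/(7,7)/(5,5)/" ang.py
cat > off.sh <<'S'
python3 - <<E
src=open('ang.py').read().replace("cap('top',name)","load(name)").replace('sys.argv[1]',"'$1'")
exec(src)
q=(rr>75)&(rr<140)&(aa>-10)&(aa<75)
a0=$2
for r0 in range(75,150,10): print(r0,[int(g[tuple(np.round(proj(t,[[C[0]+r0*np.cos(np.radians(a)),C[1]+r0*np.sin(np.radians(a)),79]])[0]).astype(int)[::-1])]) for a in range(a0-12,a0+13,2)])
E
S
bash off.sh top0 7; bash off.sh top1 45
```

```text
[393 237   7   6  30] r 118.0 deg 274.55
[283 243   8  10  51] r 118.7 deg 97.87
[344 293   9  10  64] r 119.6 deg 187.97
[463.06398737 -61.69538155  70.68232027] [ 0.28890457 -0.06262631 -0.30449058]
pointer 9 7.38 med 7.34 1.7
75 [57, 59, 104, 136, 138, 135, 137, 137, 140, 138, 139, 84, 100]
85 [62, 57, 65, 137, 139, 138, 137, 137, 140, 141, 138, 107, 108]
95 [109, 62, 58, 103, 138, 140, 138, 137, 138, 139, 107, 110, 108]
105 [113, 110, 107, 65, 139, 141, 136, 137, 140, 137, 110, 109, 105]
115 [109, 111, 107, 103, 138, 138, 136, 135, 138, 116, 113, 106, 107]
125 [112, 114, 110, 112, 109, 140, 137, 137, 130, 108, 110, 106, 109]
135 [108, 109, 106, 111, 113, 125, 150, 137, 108, 111, 111, 110, 109]
145 [107, 108, 108, 110, 107, 115, 116, 118, 110, 109, 106, 109, 110]
[380 202   5   9  33] r 119.9 deg 313.95
[297 275  10  10  63] r 119.5 deg 135.2
[463.06398737 -61.69538155  70.68232027] [ 0.28890457 -0.06262631 -0.30449058]
pointer 9 45.17 med 44.88 0.8
75 [78, 80, 119, 140, 143, 141, 142, 141, 142, 143, 112, 48, 52]
85 [103, 104, 92, 139, 142, 140, 143, 144, 143, 144, 94, 42, 79]
95 [108, 112, 110, 137, 143, 144, 143, 142, 145, 137, 55, 80, 83]
105 [107, 111, 110, 137, 143, 144, 142, 143, 147, 138, 80, 79, 81]
115 [110, 107, 111, 116, 142, 143, 142, 144, 135, 90, 109, 99, 82]
125 [105, 111, 110, 110, 132, 143, 143, 144, 79, 109, 110, 113, 106]
135 [113, 113, 110, 111, 110, 148, 155, 140, 115, 110, 108, 112, 107]
145 [114, 109, 106, 112, 110, 113, 139, 111, 110, 108, 109, 109, 106]
```

```bash
cat >> ang.py <<'E'
m=(rr>60)&(rr<150)&(b>126)&(aa>-15)&(aa<80)
G=np.array([717.7,229])
M=np.zeros(yy.shape,np.uint8); M.ravel()[m]=1
n,l,st,_=cv2.connectedComponentsWithStats(M); k=1+st[1:,4].argmax(); m=(l.ravel()==k)
# midline: mean lateral in radial bins about mean direction
a=np.radians(np.mean(aa[m]));
for _ in range(3):
    e=np.array([np.cos(a),np.sin(a)]);q=np.array([-e[1],e[0]]);u=P@e;v=P@q
    f=[(v[m&(u>x)&(u<=x+8)].max()+v[m&(u>x)&(u<=x+8)].min())/2 for x in range(68,132,8)]
    p=np.polyfit(np.arange(72,136,8),f,1); a+=np.arctan(p[0])
rad=np.degrees(np.arctan2(*(np.mean(P[m],0)[::-1])))
print('n',m.sum(),'line dir',np.degrees(a).round(2),'offset at axis',p[1].round(2),'radial',rad.round(2),'target',np.degrees(np.arctan2(*(G-C)[::-1])).round(2))
E
bash off.sh top0 7 | grep line; bash off.sh top1 45 | grep line
```

```text
n 317 line dir 7.1 offset at axis 0.88 radial 7.56 target 54.02
n 329 line dir 44.0 offset at axis 1.39 radial 44.88 target 54.02
```

>>> {"name": "play_rows", "arguments": {"plan": [[0,0,-8,0,0,0,-1],[4,-5,0,0,0,0,-1],[3,-5,0,0,0,0,-1],[0,0,0,0,0,0,-1]]}}

```text
time_s: 3.07
eef_pos: [470.3, -71.2, 62.6]
ee_rot: [-0.001, 0.191, 0.982, -0.003]
force: [-0.8, 0.0, -0.4]
grip_width: 0.003
```

```bash
sed -i "s/544.5,-9.6/543.8,-8.8/" ang.py; python3 ang.py top2
```

```text
[375 198   6   9  38] r 119.8 deg 320.15
[301 282  10   7  52] r 119.3 deg 142.22
[470.14090375 -70.97623697  62.65993016] [-0.49375433 -0.11886156 -1.00770388]
pointer 12 51.03 med 50.97 1.7
n 334 line dir 50.23 offset at axis 0.63 radial 50.55 target 53.82
```

>>> {"name": "play_rows", "arguments": {"plan": [[2,-2,0,0,0,0,-1],[2,-1.5,0,0,0,0,-1],[0,0,0,0,0,0,-1]]}}

```text
time_s: 3.37
eef_pos: [474.1, -74.3, 62.6]
ee_rot: [-0.002, 0.19, 0.982, -0.003]
force: [-1.0, 0.4, 0.5]
grip_width: 0.004
```

```bash
python3 ang.py top3
```

```text
[304 284   9   7  42] r 119.3 deg 145.16
[474.03077282 -74.25332867  62.61162065] [-1.02192093 -0.71083919  0.12900569]
pointer 16 53.7 med 53.73 1.6
n 334 line dir 52.81 offset at axis 0.92 radial 53.39 target 53.82
```

>>> {"name": "play_rows", "arguments": {"plan": [[0.7,-0.5,0,0,0,0,-1],[0,0,0,0,0,0,-1],[-4,4,0,0,0,0,-1],[-10,10,10,0,0,0,-1],[-5,10,41,0,0,0,-1]]}}

```text
time_s: 3.83
eef_pos: [452.7, -50.2, 109.2]
ee_rot: [-0.006, 0.191, 0.981, -0.003]
force: [-0.3, 0.4, -0.7]
grip_width: 0.002
```

>>> {"name": "play_rows", "arguments": {"plan": [[-10,41,41,0,0,0,-1],[-10,41,41,0,0,0,-1],[-10,41,41,0,0,0,-1],[0,41,20,0,0,0,-1],[0,41,0,0,0,0,-1]]}}

```text
time_s: 4.25
eef_pos: [431.5, 115.6, 224.6]
ee_rot: [0.001, 0.196, 0.981, -0.002]
force: [1.7, -0.0, -0.0]
grip_width: 0.001
```

>>> {"name": "play_rows", "arguments": {"plan": [[0,41,0,0,0,0,-1],[0,41,0,0,0,0,-1],[0,41,0,0,0,0,-1],[0,41,0,0,0,0,-1],[0,0,0,0,0,0,-1]]}}

```text
time_s: 4.67
eef_pos: [428.3, 288.5, 227.7]
ee_rot: [0.005, 0.193, 0.981, 0.0]
force: [0.3, -0.5, -0.1]
grip_width: -0.002
```

```bash
python3 ang.py top4; python3 - <<'E'
from h import *
s=cap('side','side4');t=load('top4')
a=cv2.resize(t['img'][120:320,200:400],(400,400),interpolation=cv2.INTER_CUBIC)
b=cv2.resize(s['img'][140:340,230:430],(400,400),interpolation=cv2.INTER_CUBIC)
cv2.imwrite('pics/crop4.png',cv2.convertScaleAbs(np.hstack([a,b]),alpha=1.4))
E
```

```text
[370 196   9   9  58] r 119.9 deg 323.95
[382 274   9   9  52] r 121.9 deg 232.84
[304 283   9   8  49] r 118.5 deg 145.24
[428.5550028  286.17838594 227.64411702] [ 0.13571078 -0.71931631  0.20576108]
pointer 17 54.08 med 53.82 1.9
n 334 line dir 53.19 offset at axis 0.77 radial 53.7 target 53.82
```

View pics/crop4.png

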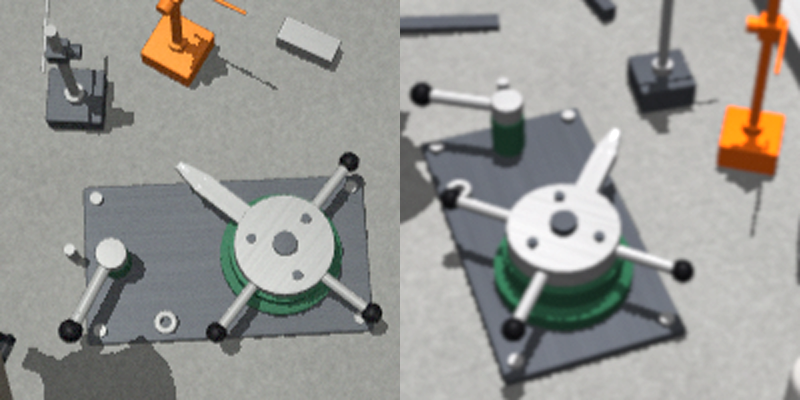

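```bash
cat > rect.py <<'E'
from h import *
import sys
def rect(c,z,C,adeg,ru,rv,s=0.25):
    a=np.radians(adeg); u=np.arange(*ru,s); v=np.arange(*rv,s); U,V=np.meshgrid(u,v)
    W=np.c_[(C[0]+U*np.cos(a)-V*np.sin(a)).ravel(),(C[1]+U*np.sin(a)+V*np.cos(a)).ravel(),np.full(U.size,z)]
    m=proj(c,W).astype(np.float32).reshape(*U.shape,2)
    return u,v,cv2.remap(c['img'].min(axis=2).astype(np.float32),m[...,0],m[...,1],cv2.INTER_CUBIC)
if __name__=='__main__':
    t=load(sys.argv[1]); C=np.array([543.8,-8.8])
    # disc: ring edges at z=85 around rough centre, angles free of arms
    u,v,I=rect(t,85,C,0,(-75,75),(-75,75)); pts=[]
    for d in range(0,360,3):
        rr=np.arange(45,64,.25); x=rr*np.cos(np.radians(d)); y=rr*np.sin(np.radians(d))
        p=cv2.remap(I,((x+75)/.25).astype(np.float32)[None],((y+75)/.25).astype(np.float32)[None],1)[0]
        k=np.where(p<105)[0]
        if len(k) and k[0]>0 : pts.append((x[k[0]],y[k[0]]))
    pts=np.array(pts)
    for _ in range(6):
        A=np.c_[2*pts,np.ones(len(pts))]; sol=np.linalg.lstsq(A,(pts**2).sum(1),rcond=None)[0]
        R=np.sqrt(sol[2]+sol[0]**2+sol[1]**2); e=np.hypot(*(pts-sol[:2]).T)-R
        pts=pts[abs(e)<=max(1.0,1.5*e.std())]
    print('disc centre',(C+sol[:2]).round(2),'R',R.round(1),len(pts))
    # pointer edges
    a0=float(sys.argv[2]); u,v,I=rect(t,79,C,a0,(60,150),(-22,22))
    for r in range(66,145,6):
        p=I[:,(u>r-2)&(u<=r+2)].mean(1); c0=p[(abs(v)<2)].mean(); th=(c0+108)/2
        k=np.where(p>125)[0]; k=k[abs(v[k])<15]; print(r,v[k[0]],v[k[-1]],'mid',(v[k[0]]+v[k[-1]])/2,'w',v[k[-1]]-v[k[0]], p[::16].astype(int))
E
python3 rect.py top4 53.5; python3 rect.py top0 7 | cut -c1-60
```

```text
disc centre [543.77  -8.84] R 53.2 108
66 -10.25 10.75 mid 0.25 w 21.0 [ 79  81  79 131 146 144 145 146 143  43  45]
72 -10.0 10.5 mid 0.25 w 20.5 [ 78  80  81 126 146 144 143 146 139  40  41]
78 -10.25 10.75 mid 0.25 w 21.0 [ 78  81  80 131 148 144 144 147 146  42  49]
84 -10.0 10.75 mid 0.375 w 20.75 [ 80  81  79 127 145 145 144 144 143  37  59]
90 -10.0 10.75 mid 0.375 w 20.75 [106  89  79 127 148 146 145 147 142  43  46]
96 -10.0 10.5 mid 0.25 w 20.5 [111 109  87 125 146 146 145 148 140  37  57]
102 -10.5 11.0 mid 0.25 w 21.5 [108 109 110 134 146 146 144 149 145  44  88]
108 -11.0 10.75 mid -0.125 w 21.75 [114 114 111 137 147 145 144 154 143  47  84]
114 -10.0 10.5 mid 0.25 w 20.5 [110 113 111 126 149 146 144 149 144  44  84]
120 -8.75 9.0 mid 0.125 w 17.75 [110 112 114 114 145 147 146 147  98  86  81]
126 -7.75 8.25 mid 0.25 w 16.0 [114 112 113 111 143 146 146 147  87  86  82]
132 -6.5 7.0 mid 0.25 w 13.5 [113 111 111 113 132 152 156 149  90 109  88]
138 -5.0 5.25 mid 0.125 w 10.25 [111 111 113 111 117 158 158 110 114 110 112]
144 -3.0 4.5 mid 0.75 w 7.5 [112 114 114 111 109 133
[... 214 characters left out ...]
107  63  57 125 138 136 135 1
84 -10.0 10.25 mid 0.125 w 20.25 [ 95  61  61 129 139 137 13
90 -10.25 10.0 mid -0.125 w 20.25 [111  64  57 132 142 137 1
96 -9.5 9.5 mid 0.0 w 19.0 [111 102  53 121 138 136 137 138 
102 -9.75 10.5 mid 0.375 w 20.25 [111 109  63 122 138 137 13
108 -10.0 10.25 mid 0.125 w 20.25 [111 112  95 132 143 137 1
114 -9.75 10.25 mid 0.25 w 20.0 [110 106 100 123 139 135 135
120 -9.0 9.25 mid 0.125 w 18.25 [111 107 112 118 136 137 137
126 -7.75 7.75 mid 0.0 w 15.5 [111 110 112 106 137 141 138 1
132 -6.5 6.25 mid -0.125 w 12.75 [109 110 107 109 131 151 14
138 -5.25 5.25 mid 0.0 w 10.5 [106 107 110 111 119 148 153 1
144 -4.25 4.75 mid 0.25 w 9.0 [108 111 108 106 110 146 129 1
```

The table is measured at 53.6° against a target of about 53.8°, with the axis fit at (543.8,-8.8). That's close enough, so the lever is next.

>>> {"name": "play_rows", "arguments": {"plan": [[6,-30,0,0,0,0,-1],[8,-41,0,0,0,0,-1],[8,-41,0,0,0,0,-1],[0,-8,-20,0,0,0,-1],[0,0,-35,0,0,0,-1]]}}

```text
time_s: 5.18
eef_pos: [453.1, 155.6, 176.7]
ee_rot: [0.012, 0.195, 0.981, 0.001]
force: [0.9, -0.3, 0.3]
grip_width: 0.004
```

>>> {"name": "play_rows", "arguments": {"plan": [[0,0,-41,0,0,0,-1],[0,0,-30,0,0,0,-1],[0,0,0,0,0,0,-1]]}}

```text
time_s: 5.43
eef_pos: [450.7, 149.2, 100.2]
ee_rot: [0.011, 0.2, 0.98, -0.0]
force: [-1.5, 0.3, -1.3]
grip_width: -0.002
```

>>> {"name": "play_rows", "arguments": {"plan": [[2,3,-25,0,0,0,-1],[2,3,-16,0,0,0,-1],[0,0,0,0,0,0,-1],[3,12,0,0,0,0,-1],[3,12,0,0,0,0,-1]]}}

```text
time_s: 5.85
eef_pos: [463.0, 174.4, 64.2]
ee_rot: [0.013, 0.204, 0.979, -0.0]
force: [-0.5, 1.2, 0.1]
grip_width: 0.0
```

>>> {"name": "play_rows", "arguments": {"plan": [[4,10,0,0,0,0,-1],[6,9,0,0,0,0,-1],[6,9,0,0,0,0,-1],[7,8,0,0,0,0,-1]]}}

```text
time_s: 6.18
eef_pos: [487.1, 212.1, 69.9]
ee_rot: [0.014, 0.203, 0.979, -0.002]
force: [-3.2, -4.7, -1.7]
grip_width: 0.002
```

>>> {"name": "play_rows", "arguments": {"plan": [[0,3,-8,0,0,0,-1],[4,7,0,0,0,0,-1],[6,5,0,0,0,0,-1],[6,3,0,0,0,0,-1],[0,0,0,0,0,0,-1]]}}

```text
time_s: 6.6
eef_pos: [502.3, 231.5, 64.7]
ee_rot: [0.011, 0.202, 0.979, -0.005]
force: [-5.6, -5.2, 2.1]
grip_width: -0.001
```

>>> {"name": "play_rows", "arguments": {"plan": [[3,1,0,0,0,0,-1],[3,0,0,0,0,0,-1],[0,0,0,0,0,0,-1]]}}

```text
time_s: 6.85
eef_pos: [502.0, 231.1, 64.8]
ee_rot: [0.002, 0.201, 0.98, -0.01]
force: [-3.7, -3.2, 2.8]
grip_width: -0.001
```

```bash
python3 - <<'E'
from h import *
s=cap('side','side5');t=cap('top','top5')
a=cv2.resize(t['img'][170:320,190:340],(400,400),interpolation=cv2.INTER_CUBIC)
b=cv2.resize(s['img'][140:290,210:360],(400,400),interpolation=cv2.INTER_CUBIC)
cv2.imwrite('pics/crop5.png',cv2.convertScaleAbs(np.hstack([a,b]),alpha=1.4)); print(sense()['force'],sense()['eef_pos'])
E
```

```text
[-7.43105662 -2.35142439  4.65849425] [502.24146543 231.22746971  64.72162024]
```

View pics/crop5.png

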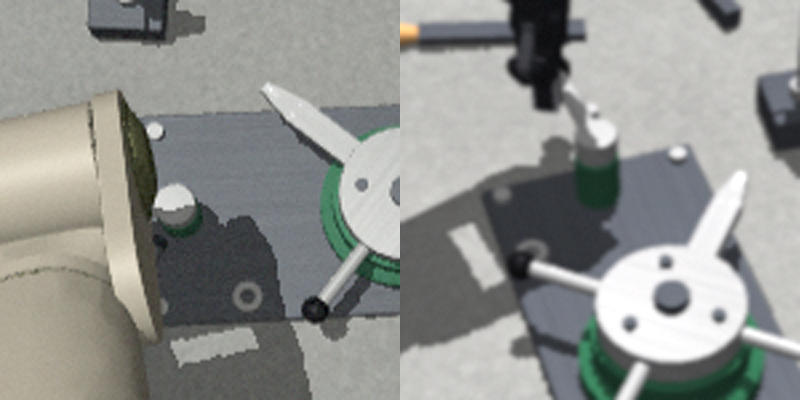

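>>> {"name": "play_rows", "arguments": {"plan": [[10,2,0,0,0,0,-1],[10,2,0,0,0,0,-1],[10,2,0,0,0,0,-1]]}}

```text
time_s: 7.2
eef_pos: [503.8, 232.0, 64.7]
ee_rot: [-0.035, 0.199, 0.979, -0.028]
force: [-58.1, -20.1, 42.1]
grip_width: -0.0
```

It's against a firm stop. I'll back off and check.

>>> {"name": "play_rows", "arguments": {"plan": [[-8,-2,0,0,0,0,-1],[-12,-4,0,0,0,0,-1],[-10,-5,20,0,0,0,-1],[-5,0,41,0,0,0,-1],[0,0,41,0,0,0,-1]]}}

```text
time_s: 7.62
eef_pos: [462.8, 220.2, 165.6]
ee_rot: [-0.044, 0.198, 0.979, -0.032]
force: [1.2, 0.6, 0.3]
grip_width: -0.001
```

>>> {"name": "play_rows", "arguments": {"plan": [[0,10,41,0,0,0,-1],[-10,41,30,0,0,0,-1],[-20,41,0,0,0,0,-1],[-20,41,0,0,0,0,-1],[-20,41,0,0,0,0,-1]]}}

```text
time_s: 8.03
eef_pos: [404.6, 377.5, 244.9]
ee_rot: [-0.033, 0.204, 0.978, -0.024]
force: [0.4, -0.1, -0.1]
grip_width: 0.002
```

>>> {"name": "play_rows", "arguments": {"plan": [[-30,41,0,0,0,0,-1],[-30,41,0,0,0,0,-1],[-30,20,0,0,0,0,-1],[0,0,0,0,0,0,-1],[0,0,0,0,0,0,-1]]}}

```text
time_s: 8.45
eef_pos: [320.2, 473.6, 248.4]
ee_rot: [-0.03, 0.2, 0.979, -0.018]
force: [0.3, 0.2, 0.8]
grip_width: 0.002
```

```bash
python3 - <<'E'
from h import *
t=cap('top','top6')
cv2.imwrite('pics/crop6.png',cv2.convertScaleAbs(cv2.resize(t['img'][100:370,120:480],(800,600),interpolation=cv2.INTER_CUBIC),alpha=1.4)); print(sense()['force'],sense()['eef_pos'])
E
python3 rect.py top6 53.5 | cut -c1-40
```

```text
[-0.52655662  1.20598172  0.12570595] [320.27639582 473.42811727 248.57108486]
disc centre [543.75  -8.86] R 53.2 108
66 -10.25 10.75 mid 0.25 w 21.0 [ 79  78
72 -9.75 10.5 mid 0.375 w 20.25 [ 78  78
78 -10.25 10.75 mid 0.25 w 21.0 [ 76  79
84 -10.0 10.75 mid 0.375 w 20.75 [ 78  8
90 -10.0 10.75 mid 0.375 w 20.75 [107  8
96 -10.0 10.5 mid 0.25 w 20.5 [110 108  
102 -10.5 11.0 mid 0.25 w 21.5 [107 110 
108 -10.75 10.75 mid 0.0 w 21.5 [112 111
114 -9.75 10.5 mid 0.375 w 20.25 [110 11
120 -8.75 9.0 mid 0.125 w 17.75 [109 112
126 -7.5 8.25 mid 0.375 w 15.75 [113 111
132 -6.25 7.0 mid 0.375 w 13.25 [109 110
138 -4.75 5.25 mid 0.25 w 10.0 [111 108 
144 -3.0 4.5 mid 0.75 w 7.5 [111 112 110
```

View pics/crop6.png

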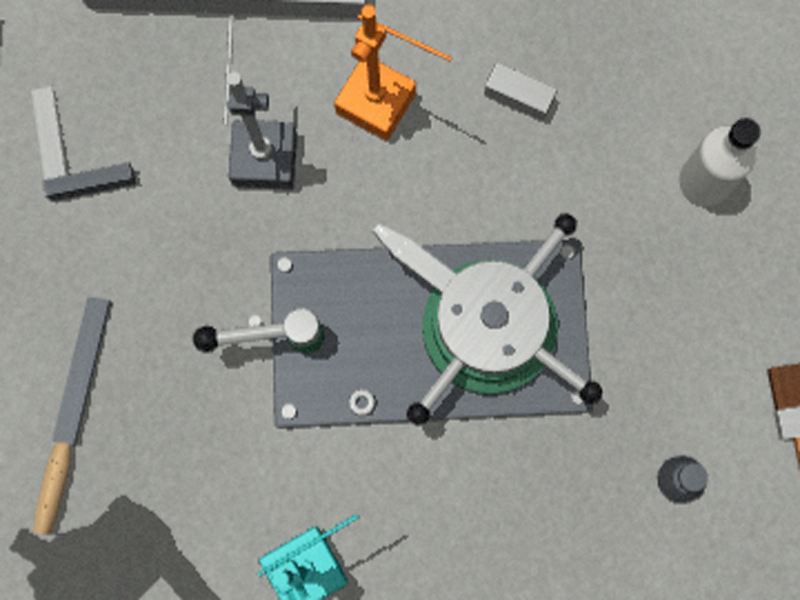

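The final crop shows the lever bar against its stop pin at (255,321), with the pointer aimed at the dark gauge's column and everything else where it was.

```bash
python3 - <<'E'
from h import *
t=load('top6'); b=onz(t,(212.3,252.1),71)[:2]; p=np.array([525.7,175]); print(b,np.degrees(np.arctan2(*(b-p)[::-1])),np.hypot(*(b-p)))
print(ctrl.finish_job())
E
```

```text
[514.37838156 266.20444966] 97.07618438431315 91.90446496857082
the job is handed in; nothing more can be done
None
```

The turntable now points at the steel gauge's column, the clamp lever is against its stop, and the job is handed in. I pushed one spoke in small steps with the shut fingers, then pushed the lever round away from the robot and withdrew.

- **Pointing:** the pointer measures about 53.65°, and the column lies at about 53.8° from the axis. That is a miss of roughly 0.2°, or 1 mm at the column. It read the same before and after clamping.
- **Accuracy of that figure:** it comes from the pointer's edges and a circle fit of the disc. The rougher estimate from the ball ends spread by about ±1°, so I did not use it.
- **Lever:** it met a firm stop, with about 58 N along x at the fingers (about 75 N in all), and the bar is seen against the pin. The ball's direction came out at about 97° in world coordinates, against an expected 100.6°. I put that difference down to my rough estimate of the positioner's yaw (about 5.6°) and of the pivot position.
- **Other things:** in the last picture the gauge, its look-alikes and the rest of the bench look unmoved. The robot was clear, touching nothing, at 8.5 s.

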